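# Clamp a nesting block in the bench clamp

## Robot

A 6-joint arm with a two-finger parallel gripper is mounted at the origin on the work surface. World frame = base frame: x ahead of the robot, y to its left, z up, the work surface at z = 0. Lengths are in m, angles in rad, forces in N, time in s.
With the tool pointing down it reaches from about 0.375 to 0.9 m from the base axis. Payload 3.1 kg.
Tool frame: the origin (TCP) lies between the finger pads; the fingertips stand 19 mm ahead of it and the grasp point (between the pads) is the TCP; z points along the fingers, y is the direction in which the jaws open and shut (so a half turn about z gives the same grasp; the last joint's range is limited). The gripper opens to 87 mm and grips with 3 to 60 N. Pads are 19 mm wide; open, the fingers measure 117 mm over their backs; the gripper's body (75 mm by 190 mm) begins 51 mm behind the grasp point.
Start: joints at [-1.343, 0.527, 1.433, -0, 1.181, -0.178], TCP at [0.247, -0.574, 0.242] pointing down, gripper open.
Joint ranges: [-3.08, 3.08], [-0.75, 2.2], [0.22, 2.44], [-1.43, 4.57], [0, 2.65], [-2.85, 2.85]. Speed limits (rad/s): [2.79, 2.79, 3.14, 3.14, 3.14, 3.14].

## Interface

Orientations are given as a unit quaternion [x, y, z, w].
In Python, from rig import robot gives the robot as it stands.
- The arm moves only by the tool apply_moves, never from a script. Its argument "series" is a list of rows, each a list of 7 numbers: the shift along the tool's x, y, z in cm, then the turn, a rotation vector about the tool's x, y, z in degrees, then the opening, from 0 (shut) to 1 (fully open). In form: [[dx, dy, dz, rx, ry, rz, grip], ...]. A call has 1 to 5 rows; each row is the pose to reach, as a shift and turn from the pose commanded when the call began, along the tool's axes at that moment; what a row does not reach only later rows make up. A row lasts 1/12 s, in which the tool goes at most 41.7 mm and 7.16 degrees, less where a joint would pass 70% of its speed; a pose out of reach is approached as far as the arm can. A call with a gripper value outside its range is refused whole. The fingers move at their own pace and stop on an object; "newtons" is the grip in N (left out, the last holds). Time passes only in rows, so rows that repeat a pose let the fingers close. It gives the time, the measured TCP pose, the force and the opening at its end, in the units of the state.
- robot.get_obs(): the state, without advancing time (a new reading comes with each control period).
- robot.camera(name): name is "scene" or "top" or "wrist"; returns the picture (420x560x3 uint8, red, green, blue); there is no depth.
- robot.camera_params(name): a dict with "mtx" (3x3 intrinsics, pixels), "origin" and "rotation" of the camera in the world. Camera axes: x right, y down, z forward; pixel columns grow to the right and rows downward; lengths in m; the calibration is good to about 2 mm. The wrist camera is an equidistant fisheye: a pixel r from the principal point sees the ray r / f radians off the axis. A picture is of the moment at which its call begins: read the wrist's pose just before it. camera_params takes no time and is no camera call; for the wrist camera it gives the pose at the moment of the call.
- robot.hand_in(): hands the job in, once; it reports no verdict.
The state is a dict: "time": time; "q": joint angles; "joint_velocities": joint speeds; "joint_torque": joint torques, N m; "position": TCP position; "tool_rot": TCP orientation; "ft_force": force on the tool from outside, world axes, zero at the start; "moment": the same for the moment, N m; "grip_width": finger opening in m.
Only numpy, scipy, OpenCV 4.12 (cv2) and the standard library are available. Lean on these libraries where they do the work, as an engineer would, in place of code of your own. Each camera call takes 0.05 s, during which the arm holds its last target. There are 200 camera calls.

## Task

Slide the drilled wooden block gently along its packing board until its end is fully home against the clamp's steel stop, then crank the clamp's screw down until the pad meets the block and snug it by feel: stop when the knob takes about 4 N more push than it took while the screw was running free, because much more would crush the wood. Let go of everything, with the block clamped and still home, and leave the hammer, the log slice and the glue bottle where they are.

Things in the scene. Friction and masses are not known exactly. Their poses are not given: they have to be found in the camera images.
- clamp: Grey iron bench clamp, bolted down. Origin on the vertical screw axis at bench level, z up, +x towards its column; the open mouth is on the -x side, roughly facing the robot. Foot 20 mm thick, x -130 to +95, 110 wide. Two cheeks, tops 55 mm above the bench, form a 56 mm wide channel, x -40 to +30. Column x 50 to 90; overhead arm with a round nut, radius 25, round the axis, top 175 mm.
- stop: Steel stop plate closing the channel, 60 mm wide, top 75 mm above the bench. Origin at bench level in the middle of its face, 30 mm from the screw axis towards the column. The block's inner end must meet this face; a push of about 10 N is plenty, over 35 N bruises the end.
- block_mid (a point): Centre of the drilled pale wooden block: 160 long (x), 50 wide (y), 45 high (z), 0.3 kg. Lies in the channel, +x end 25 to 45 mm short of the stop; home, its centre is 50 mm from the screw axis on the mouth side. Grip it across the width 50 mm from the centre towards the outer (-x) end, clear of the crank. Slides with 1 to 4 N if not pressed down or skewed.
- packing: Fixed packing board that the block lies on, 40 mm wide (narrower than the block), 165 long along the channel. Its top is 30 mm above its origin and 33 to 39 mm above the bench, differently each time.
- spindle: The screw; it carries the crank on top and the round steel pad, 36 mm across, at its foot, and sinks with turning. The pad's foot is set higher or lower in the screw each time: its underside is 92 to 98 mm above this origin, 3 to 25 mm clear of the block's top at the start. Pad force clamps the block: snug is about 80 N (45 to 120 N will do); over 150 N crushes the wood; all that takes under 1 mm.
- knob_mid (a point): Centre of the crank's wooden knob: an upright round grip 22 mm thick, 45 mm high (this point 26 mm above its foot), 60 mm from the screw axis. It spins freely on its pin, so it can be held with a fixed wrist and carried round. It sinks with the screw, 20 mm a turn. The flat steel crank arm below its foot is a leaf spring that bends 0.03 rad per N of push at the knob.
- crank (a joint): Turn of the screw, rad, growing clockwise seen from above, which sinks it 20 mm a turn. At 0 the knob points to the clamp's +x, at 1.57 to its -y (the sprung arm runs ahead under load). Starts at -1.3 to 1.3; up to 1.4 turns needed. Self-locking: stays where left. Running free takes 7 to 8 N of tangential push at the knob; pad on the block, 0.53 N more per 10 N of pad force (snug 4 N more, crushed 8 N more).
- hammer: Hammer lying beside the clamp, a bystander; origin at its underside.
- slice: Round log slice with bark, 84 mm across, 50 mm high, a bystander; origin at its underside.
- glue: White glue bottle, 56 mm across, 150 mm high, standing beside the clamp, a bystander; origin at its underside.
There are look-alikes about, which are no part of the job. Leave any turquoise look-alike of the part that bears block_mid alone.

How it is judged:
On the way, in this order (a step that is already met when the one before it is completed fails the run):
1. the block's end is home against the stop, the pad not yet on it (x of block_mid in the frame of clamp above -0.0525 m and contact force between spindle and block below 1 N), for 0.2 s.
2. the pad has met the block (contact force between spindle and block above 10 N), for 0.1 s.
At the end, for the whole second after the job is handed in: The pad presses on the block with 45 to 120 N (snug), the block lies flat (within 0.04 rad) and still, its end home against the stop within 2.5 mm, and everything is released (contact force between spindle and block between 45 and 120 N and x of block_mid in the frame of clamp above -0.0525 m and angle between block_mid's own z axis and vertical below 0.04 rad and linear speed of block below 0.01 m/s); the robot touches nothing.
It fails at once if the wood is crushed: pad force over 150 N (contact force between spindle and block above 150 N).
It fails at once if the block is rammed into the stop with over 35 N (contact force between block and stop above 35 N).
It fails at once if a bystander is moved by more than 25 mm (distance of any of hammer, slice, glue from where it was at the start of the episode above 0.025 m).
It also fails if it takes over 72 s, if anything falls off the work surface, if the arm or the gripper's body presses on something with over 40 N, if the wrist force passes 120 N, or if a joint passes its speed limit or range.

## Working session

There is one attempt and no reset: what is moved stays moved. The work goes in short steps, Python scripts to look and compute and a tool call to move; the robot and the scene stay as the last step left them, time stands still between calls to the robot, and variables do not carry over. Pictures are saved under pics/ and viewed, about 8 in all and at most 12, crops included, and the job is handed in when it is done.

Besides the shell and the picture viewer there is one more tool, called after "Request:" by a JSON object that holds its "name" and its "arguments", one argument or row to a line. apply_moves: Moves the arm, as the interface text tells. Its arguments: {"type":"object","properties":{"series":{"type":"array"},"newtons":{"type":"number"}},"required":["series"]}

```bash
mkdir -p pics; ls; python3 - <<'E'
from rig import robot
import cv2,numpy as np
for n in("scene","top"):
    im=robot.camera(n); cv2.imwrite(f"pics/{n}0.png",im[:,:,::-1])
    p=robot.camera_params(n); print(n,{k:np.round(v,4).tolist() for k,v in p.items()})
o=robot.get_obs();print({k:np.round(v,3).tolist() for k,v in o.items()})
E
```

```text
pics
scene {'mtx': [[442.681, 0.0, 285.7328], [0.0, 442.681, 213.5304], [0.0, 0.0, 1.0]], 'origin': [1.1577, -0.6422, 0.7749], 'rotation': [0.8456, 0.2684, -0.147, -0.4373]}
top {'mtx': [[424.7714, 0.0, 280.5232], [0.0, 424.7714, 210.2292], [0.0, 0.0, 1.0]], 'origin': [0.5039, 0.0701, 1.2487], 'rotation': [-0.6998, 0.7117, -0.0478, 0.0378]}
{'time': 0.1, 'q': [-1.343, 0.528, 1.434, 0.0, 1.181, -0.179], 'joint_velocities': [0.0, -0.003, -0.004, 0.0, -0.002, 0.0], 'joint_torque': [-0.0, -44.099, -17.715, 0.063, 0.053, -0.0], 'position': [0.247, -0.573, 0.241], 'tool_rot': [0.979, 0.202, -0.0, -0.001], 'ft_force': [0.191, 0.656, -0.109], 'moment': [0.022, -0.014, -0.005], 'grip_width': 0.087}
```

View pics/scene0.png

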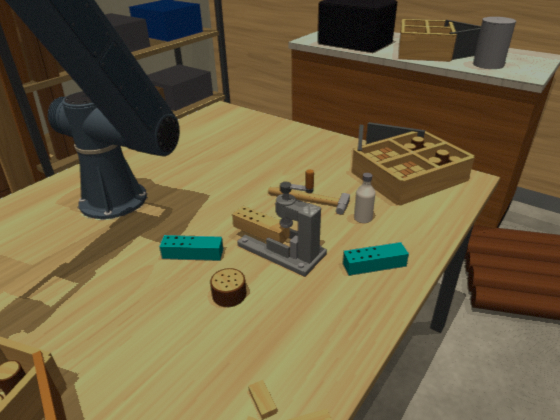

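View pics/top0.png

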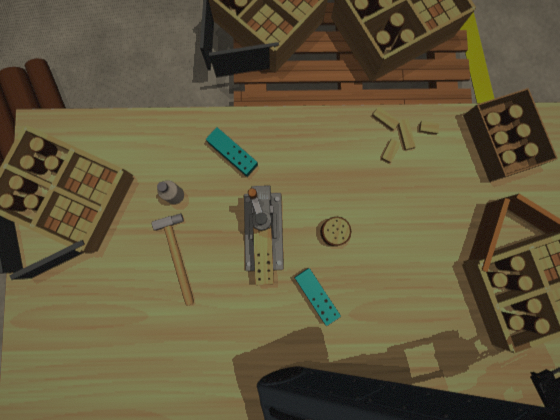

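The scene view shows the clamp at (285,235), with the pale block at (262,222), the knob at (310,180), the hammer at (310,197), the glue at (365,203) and the slice at (228,286). In the top view the clamp is at (263,230), the block at (263,258) and the knob at (252,192). There are three block candidates in the top view: the pale one in the channel (263,258), turquoise (231,151) and turquoise (317,296). The pale one in the channel fits the description, and I'll confirm it in a crop.

```bash
python3 - <<'E'
import cv2,numpy as np
t=cv2.imread("pics/top0.png")[170:300,220:310];s=cv2.imread("pics/scene0.png")[160:275,225:335]
a=cv2.resize(t,None,fx=4.4,fy=4.4,interpolation=cv2.INTER_CUBIC);b=cv2.resize(s,None,fx=3.6,fy=3.6,interpolation=cv2.INTER_CUBIC)
c=np.zeros((572,800,3),np.uint8);c[:a.shape[0],:a.shape[1]]=a[:572];c[:b.shape[0],400:400+b.shape[1]]=b[:,:400]
cv2.imwrite("pics/crop.png",c)
E
```

```text
(no output)
```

View pics/crop.png

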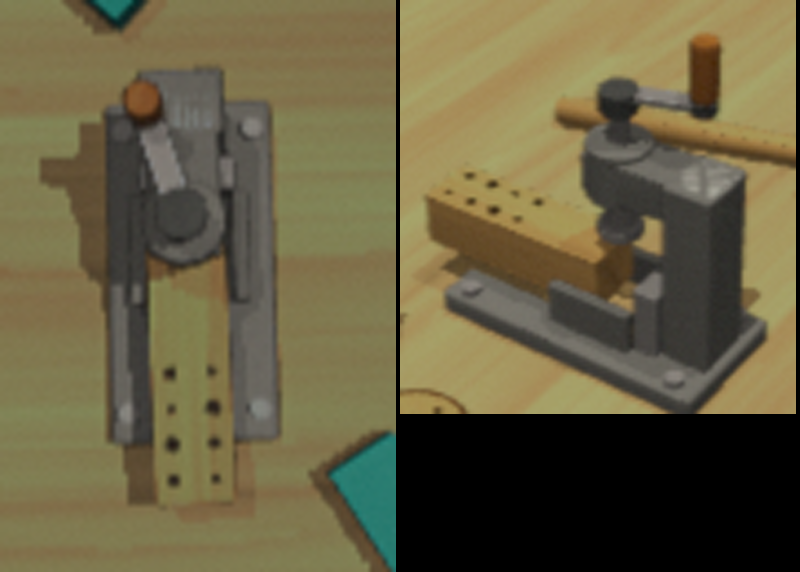

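The crop confirms the pale drilled block in the channel. Its outer end is at crop (157..233,502), the foot corners are at (107,105), (270,103), (110,440) and (279,437), and the knob top is at (142,99) in the top crop and (706,42) in the scene crop.

```bash
cat > h.py <<'E'
from rig import robot
import numpy as np, cv2
from scipy.spatial.transform import Rotation as R
P={n:robot.camera_params(n) for n in("top","scene")}
def ray(n,uv):
    p=P[n];d=R.from_quat(p["rotation"]).apply(np.linalg.solve(p["mtx"],[*uv,1.]))
    return np.array(p["origin"]),d/np.linalg.norm(d)
def plane(n,uv,z):
    o,d=ray(n,uv);return o+d*(z-o[2])/d[2]
def tri(a,b):
    (o1,d1),(o2,d2)=ray("top",a),ray("scene",b)
    s=np.linalg.lstsq(np.c_[d1,-d2],o2-o1,rcond=None)[0]
    p,q=o1+s[0]*d1,o2+s[1]*d2;return (p+q)/2,np.linalg.norm(p-q)
T=lambda u,v:(219.6+u/4.4,169.6+v/4.4)
S=lambda u,v:(224.6+(u-400)/3.6,159.6+v/3.6)
E
python3 - <<'E'
from h import *
np.set_printoptions(precision=4,suppress=True)
c=[plane("top",T(*p),.02) for p in[(107,105),(270,103),(110,440),(279,437)]]
print(*c);print("foot mid",np.mean(c,0))
ax=(c[0]+c[1]-c[2]-c[3]);print("yaw",np.arctan2(ax[1],ax[0]),np.linalg.norm(ax)/2)
print("nut",plane("top",T(184,222),.175))
print("hub",tri(T(180,213),S(618,86)))
print("knobtop",tri(T(142,99),S(706,42)))
for z in(.078,.084):print("block outer",[plane("top",T(*p),z) for p in[(157,503),(233,500)]], "edge at nut",[plane("top",T(*p),z) for p in[(150,290),(228,290)]])
print("knobfoot scene", [ (z,S(704,108)) for z in (1,)])
# scene block points: outer top near corner, outer bottom near corner
for n,p in dict(outtopnear=(428,198),outbotnear=(428,234),intopnear=(600,262),inbotnear=(597,295)).items():
    print(n,[plane("scene",S(*p),z)for z in(.033,.039,.078,.084)])
from scipy.spatial.transform import Rotation as R
o=robot.get_obs();print(R.from_quat(o["tool_rot"]).as_matrix())
w=robot.camera_params("wrist");print(w)
E
```

```text
[0.7045 0.1575 0.02  ] [0.7041 0.0491 0.02  ] [0.4838 0.1572 0.02  ] [0.4838 0.0472 0.02  ]
foot mid [0.594  0.1027 0.02  ]
yaw 0.00521735054730625 0.22047915540047597
nut [0.6101 0.1026 0.175 ]
hub (array([0.6114, 0.1037, 0.2156]), np.float64(0.0005276405107501537))
knobtop (array([0.6689, 0.1222, 0.2593]), np.float64(0.0014134865516236136))
block outer [array([0.4457, 0.1243, 0.078 ]), array([0.4467, 0.0774, 0.078 ])] edge at nut [array([0.5773, 0.1273, 0.078 ]), array([0.5765, 0.0785, 0.078 ])]
block outer [array([0.446 , 0.1241, 0.084 ]), array([0.447 , 0.0774, 0.084 ])] edge at nut [array([0.577 , 0.1271, 0.084 ]), array([0.5761, 0.0785, 0.084 ])]
knobfoot scene [(1, (309.0444444444444, 189.6))]
outtopnear [array([0.4081, 0.1187, 0.033 ]), array([0.4142, 0.1125, 0.039 ]), array([0.4536, 0.0725, 0.078 ]), array([0.4596, 0.0664, 0.084 ])]
outbotnear [array([0.4407, 0.0816, 0.033 ]), array([0.4465, 0.0757, 0.039 ]), array([0.4842, 0.0377, 0.078 ]), array([0.49  , 0.0318, 0.084 ])]
intopnear [array([0.5732, 0.1292, 0.033 ]), array([0.5779, 0.1229, 0.039 ]), array([0.6086, 0.0824, 0.078 ]), array([0.6134, 0.0762, 0.084 ])]
inbotnear [array([0.5952, 0.0954, 0.033 ]), array([0.5997, 0.0894, 0.039 ]), array([0.6293, 0.0507, 0.078 ]), array([0.6338, 0.0447, 0.084 ])]
[[ 0.9184  0.3957 -0.0005]
 [ 0.3957 -0.9184  0.002 ]
 [ 0.0004 -0.002  -1.    ]]
{'mtx': array([[325.1923,   0.    , 277.0063],
       [  0.    , 325.1923, 206.55  ],
       [  0.    ,   0.    ,   1.    ]]), 'origin': array([ 0.3237, -0.5414,  0.3847]), 'rotation': array([ 0.8257, -0.5435, -0.0839,  0.1259])}
```

Request:
{"name": "apply_moves", "arguments": {
  "series": [
    [47.7,-52.8,0,0,0,23.3,1],
    [47.7,-52.8,0,0,0,23.3,1],
    [47.7,-52.8,0,0,0,23.3,1],
    [47.7,-52.8,0,0,0,23.3,1],
    [47.7,-52.8,0,0,0,23.3,1]
  ],
  "newtons": 12
}}

```text
time: 0.52
position: [0.3144, -0.3746, 0.2412]
tool_rot: [1.0, -0.001, -0.0, -0.0]
ft_force: [0.8, 0.6, -0.3]
grip_width: 0.087
```

```bash
cat >> h.py <<'E'
np.set_printoptions(precision=4,suppress=True)
def go(x,y,z=None,yaw=0):
    "tool-frame shift in cm and z turn in deg to a world target, tool down"
    o=robot.get_obs();r=R.from_quat(o["tool_rot"]);p=np.array(o["position"])
    d=r.inv().apply(np.array([x,y,p[2] if z is None else z])-p)*100
    g=R.from_matrix([[np.cos(yaw),np.sin(yaw),0],[np.sin(yaw),-np.cos(yaw),0],[0,0,-1]])
    print("t",o["time"],"pos",p,"F",np.array(o["ft_force"]),"w",o["grip_width"]);print("shift",d,"turn",np.degrees((r.inv()*g).as_rotvec()))
E
python3 - <<'E'
from h import *
go(.476,.101,.241)
# pad / block clearance estimate from scene
for z in(.08,.085,.09,.095,.1,.105): print(z, plane("scene",S(620,243),z)[:2], "want .622 .0885")
E
```

```text
t 0.5167 pos [ 0.3144 -0.3746  0.2412] F [ 0.801   0.5712 -0.2713] w 0.08697304894498743
shift [ 16.0571 -47.5972   0.0567] turn [-0.0545  0.0131 -0.1193]
0.08 [0.6088 0.1069] want .622 .0885
0.085 [0.6127 0.1015] want .622 .0885
0.09 [0.6167 0.0961] want .622 .0885
0.095 [0.6206 0.0907] want .622 .0885
0.1 [0.6246 0.0853] want .622 .0885
0.105 [0.6285 0.0799] want .622 .0885
```

Request:
{"name": "apply_moves", "arguments": {
  "series": [
    [16.0,-47.5,0,0,0,0,1],
    [16.0,-47.5,0,0,0,0,1],
    [16.0,-47.5,0,0,0,0,1],
    [16.0,-47.5,0,0,0,0,1],
    [16.0,-47.5,0,0,0,0,1]
  ]
}}

```text
time: 0.93
position: [0.3809, -0.1773, 0.2415]
tool_rot: [1.0, -0.0, -0.0, -0.0]
ft_force: [1.1, 0.8, -0.3]
grip_width: 0.0869
```

```bash
python3 -c "
from h import *
go(.476,.101,.241)"
```

```text
t 0.9333 pos [ 0.3809 -0.1773  0.2415] F [ 1.0741  0.8352 -0.3177] w 0.08686671623676362
shift [  9.4968 -27.8313   0.0523] turn [-0.0163  0.0084 -0.0363]
```

Request:
{"name": "apply_moves", "arguments": {
  "series": [
    [9.5,-27.8,0,0,0,0,1],
    [9.5,-27.8,0,0,0,0,1],
    [9.5,-27.8,0,0,0,0,1],
    [9.5,-27.8,0,0,0,0,1],
    [9.5,-27.8,0,0,0,0,1]
  ]
}}

```text
time: 1.35
position: [0.4482, 0.02, 0.2415]
tool_rot: [1.0, 0.0, -0.0, 0.0]
ft_force: [0.8, -0.2, -0.6]
grip_width: 0.0872
```

Request:
{"name": "apply_moves", "arguments": {
  "series": [
    [3.1,-9.0,0,0,0,0,1],
    [3.1,-9.0,0,0,0,0,1],
    [3.1,-9.0,0,0,0,0,1],
    [3.1,-9.0,10,0,0,0,1],
    [3.1,-9.0,10,0,0,0,1]
  ]
}}

```text
time: 1.77
position: [0.4819, 0.109, 0.1593]
tool_rot: [1.0, 0.002, 0.004, 0.0]
ft_force: [-0.1, -0.6, -0.7]
grip_width: 0.0866
```

```bash
python3 - <<'E'
from h import *
im=robot.camera("top");im2=robot.camera("scene")
a=cv2.resize(im[190:310,210:320],None,fx=4,fy=4,interpolation=2);b=cv2.resize(im2[150:270,205:305],None,fx=3.6,fy=3.6,interpolation=2)
c=np.zeros((480,800,3),np.uint8);c[:480,:440]=a;c[:432,440:]=b
cv2.imwrite("pics/c2.png",c[:,:,::-1]);go(.476,.101,.067)
E
```

```text
t 1.8667 pos [0.4739 0.1078 0.1522] F [-1.0114 -0.7824  0.2921] w 0.0868240964412213
shift [0.3587 0.6777 8.5132] turn [0.0133 0.9744 0.0485]
```

View pics/c2.png

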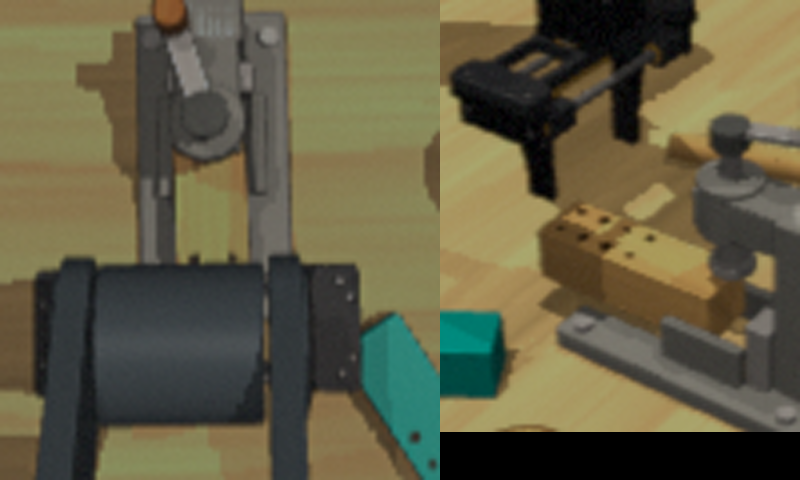

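The gripper is above the block's outer end and the fingers straddle it, at around (560,160) in the scene crop. It sits about 7 mm too far towards +y, so I'm correcting that and letting it settle.

Request:
{"name": "apply_moves", "arguments": {
  "series": [
    [0,0.7,0,0,0,0,1],
    [0,0.7,2,0,0,0,1],
    [0,0.7,2,0,0,0,1],
    [0,0.7,2,0,0,0,1]
  ]
}}

```text
time: 2.2
position: [0.4801, 0.1, 0.1403]
tool_rot: [1.0, -0.001, 0.001, 0.0]
ft_force: [-0.6, -0.9, -0.0]
grip_width: 0.0868
```

```bash
python3 -c "
from h import *
go(.476,.101,.067)"
```

```text
t 2.2 pos [0.4801 0.1    0.1403] F [-0.6134 -0.8601 -0.0383] w 0.08680938892486613
shift [-0.4256 -0.1029  7.3248] turn [ 0.0096 -0.1469 -0.0609]
```

Request:
{"name": "apply_moves", "arguments": {
  "series": [
    [-0.4,-0.1,3.6,0,0,0,1],
    [-0.4,-0.1,6,0,0,0,1],
    [-0.4,-0.1,7.3,0,0,0,1],
    [-0.4,-0.1,7.3,0,0,0,1],
    [-0.4,-0.1,7.3,0,0,0,0.65]
  ],
  "newtons": 10
}}

```text
time: 2.62
position: [0.4763, 0.1015, 0.0667]
tool_rot: [1.0, -0.0, 0.001, 0.0]
ft_force: [0.5, 0.2, -0.1]
grip_width: 0.0848
```

Request:
{"name": "apply_moves", "arguments": {
  "series": [
    [0,0,0,0,0,0,0.45],
    [0,0,0,0,0,0,0.45],
    [0,0,0,0,0,0,0.45],
    [0,0,0,0,0,0,0.45],
    [0,0,0,0,0,0,0.45]
  ],
  "newtons": 10
}}

```text
time: 3.03
position: [0.4755, 0.1019, 0.0658]
tool_rot: [1.0, 0.0, 0.001, 0.0]
ft_force: [0.0, 0.0, 0.1]
grip_width: 0.0546
```

Request:
{"name": "apply_moves", "arguments": {
  "series": [
    [0,0,0,0,0,0,0.45],
    [0,0,0,0,0,0,0.45],
    [0,0,0,0,0,0,0.45]
  ]
}}

```text
time: 3.28
position: [0.4753, 0.1021, 0.0656]
tool_rot: [1.0, 0.0, 0.0, -0.0]
ft_force: [-0.9, 1.1, 5.6]
grip_width: 0.0502
```

Request:
{"name": "apply_moves", "arguments": {
  "series": [
    [0.4,0,0,0,0,0,0.45],
    [0.9,0,0,0,0,0,0.45],
    [1.4,0,0,0,0,0,0.45],
    [1.8,0,0,0,0,0,0.45],
    [2.0,0,0,0,0,0,0.45]
  ]
}}

```text
time: 3.7
position: [0.4888, 0.1022, 0.0649]
tool_rot: [1.0, 0.0, -0.007, -0.0]
ft_force: [-9.9, 0.3, 11.4]
grip_width: 0.05
```

Request:
{"name": "apply_moves", "arguments": {
  "series": [
    [0,0,-0.1,0,0,0,0.45],
    [0,0,-0.1,0,0,0,0.45],
    [0,0,-0.1,0,0,0,0.45],
    [0,0,-0.1,0,0,0,0.45]
  ]
}}

```text
time: 4.03
position: [0.4953, 0.1018, 0.0658]
tool_rot: [1.0, 0.0, -0.0, 0.0]
ft_force: [0.4, -0.1, -2.7]
grip_width: 0.0505
```

Request:
{"name": "apply_moves", "arguments": {
  "series": [
    [0.3,0,0,0,0,0,0.45],
    [0.6,0,0,0,0,0,0.45],
    [0.8,0,0,0,0,0,0.45],
    [1.0,0,0,0,0,0,0.45],
    [1.0,0,0,0,0,0,0.45]
  ]
}}

```text
time: 4.45
position: [0.5063, 0.1018, 0.0663]
tool_rot: [1.0, 0.0, 0.001, 0.0]
ft_force: [0.3, 0.2, -2.1]
grip_width: 0.0498
```

Request:
{"name": "apply_moves", "arguments": {
  "series": [
    [0.05,0,0,0,0,0,0.45],
    [0.1,0,0,0,0,0,0.45],
    [0.15,0,0,0,0,0,0.45],
    [0.2,0,0,0,0,0,0.45],
    [0.2,0,0,0,0,0,0.45]
  ]
}}

```text
time: 4.87
position: [0.5071, 0.1019, 0.0662]
tool_rot: [1.0, 0.0, -0.0, -0.0]
ft_force: [-0.6, -0.1, -3.0]
grip_width: 0.0501
```

Request:
{"name": "apply_moves", "arguments": {
  "series": [
    [0.05,0,0,0,0,0,0.45],
    [0.1,0,0,0,0,0,0.45],
    [0.15,0,0,0,0,0,0.45],
    [0.2,0,0,0,0,0,0.45],
    [0.2,0,0,0,0,0,0.45]
  ]
}}

```text
time: 5.28
position: [0.5095, 0.1019, 0.0662]
tool_rot: [1.0, 0.0, 0.0, -0.0]
ft_force: [-0.9, 1.4, -2.5]
grip_width: 0.0502
```

Request:
{"name": "apply_moves", "arguments": {
  "series": [
    [0.05,0,0,0,0,0,0.45],
    [0.1,0,0,0,0,0,0.45],
    [0.15,0,0,0,0,0,0.45],
    [0.15,0,0,0,0,0,0.45],
    [0.15,0,0,0,0,0,0.45]
  ]
}}

```text
time: 5.7
position: [0.5109, 0.1019, 0.0662]
tool_rot: [1.0, 0.0, 0.0, -0.0]
ft_force: [-1.3, -0.5, -1.9]
grip_width: 0.0498
```

Request:
{"name": "apply_moves", "arguments": {
  "series": [
    [0.05,0,0,0,0,0,0.45],
    [0.1,0,0,0,0,0,0.45],
    [0.15,0,0,0,0,0,0.45],
    [0.15,0,0,0,0,0,0.45],
    [0.15,0,0,0,0,0,0.45]
  ]
}}

```text
time: 6.12
position: [0.5124, 0.1019, 0.0662]
tool_rot: [1.0, 0.0, 0.0, 0.0]
ft_force: [0.1, -0.1, -1.8]
grip_width: 0.0502
```

Request:
{"name": "apply_moves", "arguments": {
  "series": [
    [0.05,0,0,0,0,0,0.45],
    [0.1,0,0,0,0,0,0.45],
    [0.1,0,0,0,0,0,0.45],
    [0.1,0,0,0,0,0,0.45],
    [0.1,0,0,0,0,0,0.45]
  ]
}}

```text
time: 6.53
position: [0.5129, 0.1019, 0.0662]
tool_rot: [1.0, 0.0, -0.0, -0.0]
ft_force: [-0.8, -0.2, -2.3]
grip_width: 0.05
```

Request:
{"name": "apply_moves", "arguments": {
  "series": [
    [0.05,0,0,0,0,0,0.45],
    [0.1,0,0,0,0,0,0.45],
    [0.1,0,0,0,0,0,0.45],
    [0.1,0,0,0,0,0,0.45],
    [0.1,0,0,0,0,0,0.45]
  ]
}}

```text
time: 6.95
position: [0.513, 0.1019, 0.066]
tool_rot: [1.0, 0.0, -0.001, -0.0]
ft_force: [-4.1, -0.2, -3.6]
grip_width: 0.0501
```

Request:
{"name": "apply_moves", "arguments": {
  "series": [
    [0.05,0,0,0,0,0,0.45],
    [0.1,0,0,0,0,0,0.45],
    [0.1,0,0,0,0,0,0.45],
    [0.1,0,0,0,0,0,0.45]
  ]
}}

```text
time: 7.28
position: [0.5131, 0.1019, 0.0658]
tool_rot: [1.0, 0.0, -0.002, -0.0]
ft_force: [-6.3, -1.4, -3.0]
grip_width: 0.05
```

Request:
{"name": "apply_moves", "arguments": {
  "series": [
    [0.05,0,0,0,0,0,0.45],
    [0.1,0,0,0,0,0,0.45],
    [0.1,0,0,0,0,0,0.45],
    [0.1,0,0,0,0,0,0.45]
  ]
}}

```text
time: 7.62
position: [0.5131, 0.1019, 0.0656]
tool_rot: [1.0, 0.0, -0.003, -0.0]
ft_force: [-7.2, -0.6, -1.4]
grip_width: 0.0498
```

Request:
{"name": "apply_moves", "arguments": {
  "series": [
    [0,0,0,0,0,0,0.8],
    [0,0,0,0,0,0,0.8],
    [0,0,0,0,0,0,0.8],
    [0,0,-1,0,0,0,0.8],
    [0,0,-4,0,0,0,0.8]
  ]
}}

```text
time: 8.03
position: [0.5149, 0.1017, 0.1045]
tool_rot: [1.0, -0.0, -0.003, -0.0]
ft_force: [-0.0, 0.5, -0.3]
grip_width: 0.0685
```

Request:
{"name": "apply_moves", "arguments": {
  "series": [
    [-1,0,-4,0,0,0,0.6],
    [-1,0,-8,0,0,0,0.6],
    [-1,0,-12,0,0,0,0.6],
    [-1,0,-16,0,0,0,0.6],
    [-1,0,-19,0,0,0,0.6]
  ]
}}

```text
time: 8.45
position: [0.5076, 0.1019, 0.3014]
tool_rot: [1.0, 0.0, 0.004, 0.0]
ft_force: [0.4, 0.3, 0.1]
grip_width: 0.0528
```

```bash
python3 - <<'E'
from h import *
im=robot.camera("top");im2=robot.camera("scene")
cv2.imwrite("pics/top3.png",im[:,:,::-1]);cv2.imwrite("pics/scene3.png",im2[:,:,::-1])
b=cv2.resize(im2[160:275,225:335],None,fx=5,fy=5,interpolation=2)
cv2.imwrite("pics/c3.png",b[:,:,::-1]);go(.669,.122,.29)
E
```

```text
t 8.55 pos [0.5104 0.1019 0.3036] F [ 0.3241 -0.9493  0.0117] w 0.052524444817840896
shift [15.8329 -2.      1.6279] turn [ 0.0124 -0.9674  0.0214]
```

View pics/c3.png

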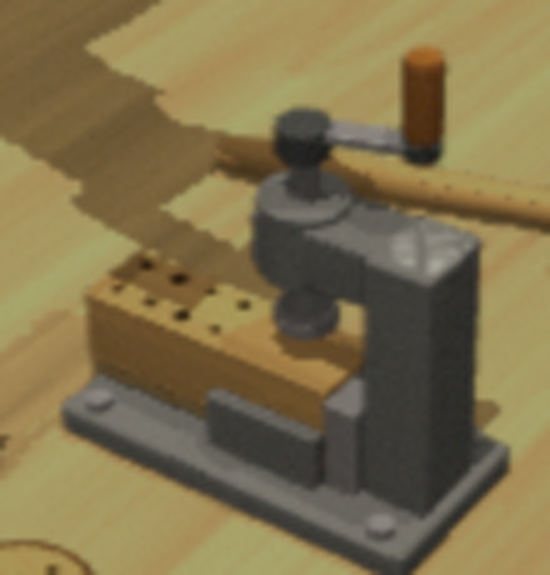

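The scene crop shows the block's end against the stop at (340,390), with the pad still clear above it at (305,310). Next is the knob.

Request:
{"name": "apply_moves", "arguments": {
  "series": [
    [4,-0.5,0.3,0,0,0,0.6],
    [8,-1,0.6,0,0,0,0.6],
    [12,-1.5,0.9,0,0,0,0.6],
    [15.9,-2,1.2,0,0,0,0.6],
    [15.9,-2,1.2,0,0,0,0.6]
  ]
}}

```text
time: 8.97
position: [0.6718, 0.1219, 0.2814]
tool_rot: [1.0, -0.0, 0.002, -0.0]
ft_force: [0.7, 0.1, -0.4]
grip_width: 0.0524
```

Request:
{"name": "apply_moves", "arguments": {
  "series": [
    [0,0,0,0,0,0,0.6],
    [0,0,0,0,0,0,0.6],
    [0,0,0,0,0,0,0.6]
  ]
}}

```text
time: 9.22
position: [0.6637, 0.1219, 0.2842]
tool_rot: [1.0, 0.0, -0.001, 0.0]
ft_force: [-0.4, 0.0, 1.0]
grip_width: 0.0523
```

```bash
python3 - <<'E'
from h import *
go(.669,.122,.242)
im=robot.camera("scene");im2=robot.camera("top")
c=np.zeros((450,800,3),np.uint8)
c[:450,:400]=cv2.resize(im[130:220,270:350],None,fx=5,fy=5,interpolation=2);c[:450,400:]=cv2.resize(im2[150:240,215:295],None,fx=5,fy=5,interpolation=2)
cv2.imwrite("pics/c4.png",c[:,:,::-1])
E
```

```text
t 9.2167 pos [0.6637 0.1219 0.2842] F [-0.3915  0.0133  0.9927] w 0.0523176423672593
shift [ 0.5314 -0.0106  4.224 ] turn [0.0019 0.0798 0.0127]
```

View pics/c4.png

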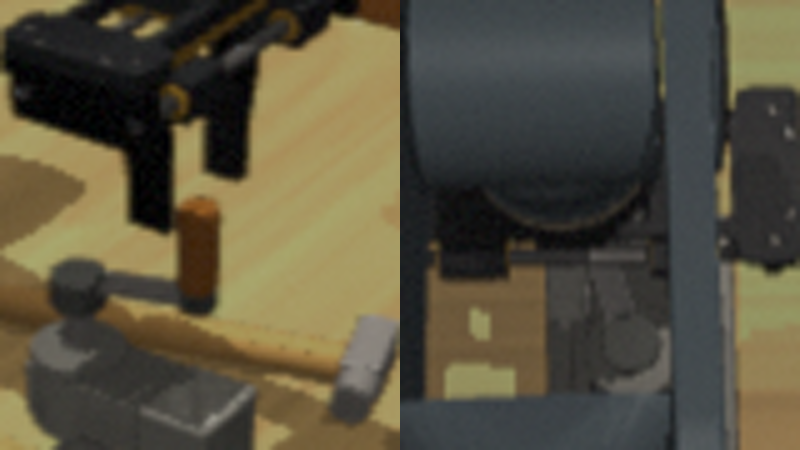

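The fingertips at (150,228) and (225,178) straddle the knob top at (198,203), about 5 mm short in x. I'm correcting that, descending and gripping.

Request:
{"name": "apply_moves", "arguments": {
  "series": [
    [0.5,0,0,0,0,0,0.6],
    [0.5,0,2,0,0,0,0.6],
    [0.5,0,4,0,0,0,0.6],
    [0.5,0,4.1,0,0,0,0.6],
    [0.5,0,4.1,0,0,0,0.6]
  ],
  "newtons": 40
}}

```text
time: 9.73
position: [0.6693, 0.1218, 0.2424]
tool_rot: [1.0, 0.0, -0.001, 0.0]
ft_force: [0.5, 0.0, -0.2]
grip_width: 0.0521
```

Request:
{"name": "apply_moves", "arguments": {
  "series": [
    [0,0,0,0,0,0,0.1],
    [0,0,0,0,0,0,0.1],
    [0,0,0,0,0,0,0.1],
    [0,0,0,0,0,0,0.1],
    [0,0,0,0,0,0,0.1]
  ]
}}

```text
time: 10.15
position: [0.6705, 0.1219, 0.244]
tool_rot: [1.0, 0.0, 0.001, -0.0]
ft_force: [-0.0, -0.0, -0.1]
grip_width: 0.0266
```

```bash
python3 -c "
from h import *
go(.669,.122,.242)"
```

```text
t 10.15 pos [0.6705 0.1219 0.244 ] F [-0.0464 -0.0003 -0.0874] w 0.026586481631901335
shift [-0.1529 -0.0088  0.2   ] turn [-0.0014 -0.0763  0.0093]
```

Request:
{"name": "apply_moves", "arguments": {
  "series": [
    [0,0,0.1,0,0,0,0.1],
    [0,0,0.1,0,0,0,0.1],
    [0,0,0.1,0,0,0,0.1]
  ]
}}

```text
time: 10.4
position: [0.6706, 0.1221, 0.2432]
tool_rot: [1.0, 0.0, 0.001, -0.0]
ft_force: [-0.1, 0.5, 3.8]
grip_width: 0.0213
```

```bash
cat >> h.py <<'E'
def arc(phi,st,n=5,c=(.6115,.103),r=.06):
    o=robot.get_obs();p=np.array(o["position"]);F=np.array(o["ft_force"])
    v=p[:2]-c;m=np.arctan2(v[1],v[0]);t=np.array([np.sin(m),-np.cos(m)]);u=v/np.linalg.norm(v)
    print("t",round(o["time"],2),"p",p,"phi_meas",round(m,3),"r",round(np.linalg.norm(v),4),"Ftan(push)",round(-F[:2]@t,2),"Frad",round(F[:2]@u,2),"Fz",round(F[2],2))
    for k in range(1,n+1):
        f=phi-k*st;print(np.round([100*r*(np.cos(f)-np.cos(phi)),-100*r*(np.sin(f)-np.sin(phi)),.318*k*st],2),round(f,3))
E
python3 -c "
from h import *
arc(.317,.06);arc(.317-.3,.1);arc(.317-.8,.1)"
```

```text
t 10.4 p [0.6706 0.1221 0.2432] phi_meas 0.313 r 0.0622 Ftan(push) 0.46 Frad 0.06 Fz 3.76
[0.1  0.35 0.02] 0.257
[0.18 0.7  0.04] 0.197
[0.24 1.05 0.06] 0.137
[0.28 1.41 0.08] 0.077
[0.3  1.77 0.1 ] 0.017
t 10.4 p [0.6706 0.1221 0.2432] phi_meas 0.313 r 0.0622 Ftan(push) 0.46 Frad 0.06 Fz 3.76
[-0.02  0.6   0.03] -0.083
[-0.1   1.19  0.06] -0.183
[-0.24  1.78  0.1 ] -0.283
[-0.43  2.34  0.13] -0.383
[-0.69  2.89  0.16] -0.483
t 10.4 p [0.6706 0.1221 0.2432] phi_meas 0.313 r 0.0622 Ftan(push) 0.46 Frad 0.06 Fz 3.76
[-0.3   0.52  0.03] -0.583
[-0.66  1.    0.06] -0.683
[-1.06  1.45  0.1 ] -0.783
[-1.5   1.85  0.13] -0.883
[-1.99  2.21  0.16] -0.983
```

Request:
{"name": "apply_moves", "arguments": {
  "series": [
    [0.1,0.35,0.02,0,0,0,0.1],
    [0.18,0.7,0.04,0,0,0,0.1],
    [0.24,1.05,0.06,0,0,0,0.1],
    [0.28,1.41,0.08,0,0,0,0.1],
    [0.3,1.77,0.1,0,0,0,0.1]
  ]
}}

```text
time: 10.82
position: [0.6733, 0.107, 0.243]
tool_rot: [1.0, 0.0, 0.001, -0.003]
ft_force: [-2.4, 7.8, 8.3]
grip_width: 0.0211
```

```bash
python3 -c "
from h import *
arc(.017,.1)"
```

```text
t 10.82 p [0.6733 0.107  0.243 ] phi_meas 0.064 r 0.0619 Ftan(push) 7.92 Frad -1.9 Fz 8.32
[-0.02  0.6   0.03] -0.083
[-0.1   1.19  0.06] -0.183
[-0.24  1.78  0.1 ] -0.283
[-0.43  2.34  0.13] -0.383
[-0.69  2.89  0.16] -0.483
```

Request:
{"name": "apply_moves", "arguments": {
  "series": [
    [-0.02,0.6,0.03,0,0,0,0.1],
    [-0.1,1.19,0.06,0,0,0,0.1],
    [-0.24,1.78,0.1,0,0,0,0.1],
    [-0.43,2.34,0.13,0,0,0,0.1],
    [-0.69,2.89,0.16,0,0,0,0.1]
  ]
}}

```text
time: 11.23
position: [0.6674, 0.0783, 0.2414]
tool_rot: [1.0, 0.0, 0.002, -0.003]
ft_force: [0.3, 8.6, 7.4]
grip_width: 0.0211
```

```bash
python3 -c "
from h import *
arc(.317-.8,.1)"
```

```text
t 11.23 p [0.6674 0.0783 0.2414] phi_meas -0.416 r 0.0611 Ftan(push) 8.0 Frad -3.21 Fz 7.45
[-0.3   0.52  0.03] -0.583
[-0.66  1.    0.06] -0.683
[-1.06  1.45  0.1 ] -0.783
[-1.5   1.85  0.13] -0.883
[-1.99  2.21  0.16] -0.983
```

Request:
{"name": "apply_moves", "arguments": {
  "series": [
    [-0.3,0.52,0.0,0,0,0,0.1],
    [-0.66,1.0,0.02,0,0,0,0.1],
    [-1.06,1.45,0.04,0,0,0,0.1],
    [-1.5,1.85,0.06,0,0,0,0.1],
    [-1.99,2.21,0.08,0,0,0,0.1]
  ]
}}

```text
time: 11.65
position: [0.6485, 0.0559, 0.24]
tool_rot: [1.0, -0.0, 0.003, -0.003]
ft_force: [4.1, 8.0, 3.2]
grip_width: 0.0211
```

```bash
python3 -c "
from h import *
arc(-.983,.1)
for z in(.074,.078,.082,.086):print(z,plane('scene',(290.6,239.2),z)[:2],'want .6415 .077')
for z in(.092,.096,.1):print(z,plane('scene',(285.6,227.6),z)[:2],'want .622 .0885')
o=np.array([.622,.0885])
"
```

```text
t 11.65 p [0.6485 0.0559 0.24  ] phi_meas -0.905 r 0.0599 Ftan(push) 8.17 Frad -3.73 Fz 3.21
[-0.52  0.31  0.03] -1.083
[-1.06  0.56  0.06] -1.183
[-1.62  0.76  0.1 ] -1.283
[-2.21  0.9   0.13] -1.383
[-2.8   0.98  0.16] -1.483
0.074 [0.6442 0.0787] want .6415 .077
0.078 [0.6472 0.0745] want .6415 .077
0.082 [0.6501 0.0704] want .6415 .077
0.086 [0.653  0.0663] want .6415 .077
0.092 [0.6193 0.092 ] want .622 .0885
0.096 [0.6224 0.0877] want .622 .0885
0.1 [0.6256 0.0834] want .622 .0885
```

Request:
{"name": "apply_moves", "arguments": {
  "series": [
    [-0.52,0.31,0.03,0,0,0,0.1],
    [-1.06,0.56,0.06,0,0,0,0.1],
    [-1.62,0.76,0.1,0,0,0,0.1],
    [-2.21,0.9,0.13,0,0,0,0.1],
    [-2.8,0.98,0.16,0,0,0,0.1]
  ]
}}

```text
time: 12.07
position: [0.622, 0.0451, 0.2385]
tool_rot: [1.0, -0.0, 0.005, -0.002]
ft_force: [7.3, 5.3, 0.8]
grip_width: 0.0207
```

```bash
python3 -c "
from h import *
arc(-1.483,.1);arc(-1.983,.1)
"
```

```text
t 12.07 p [0.622  0.0451 0.2385] phi_meas -1.391 r 0.0589 Ftan(push) 8.11 Frad -3.93 Fz 0.79
[-0.6   0.02  0.03] -1.583
[-1.2  -0.01  0.06] -1.683
[-1.79 -0.11  0.1 ] -1.783
[-2.37 -0.27  0.13] -1.883
[-2.93 -0.48  0.16] -1.983
t 12.07 p [0.622  0.0451 0.2385] phi_meas -1.391 r 0.0589 Ftan(push) 8.11 Frad -3.93 Fz 0.79
[-0.54 -0.27  0.03] -2.083
[-1.04 -0.59  0.06] -2.183
[-1.52 -0.96  0.1 ] -2.283
[-1.95 -1.37  0.13] -2.383
[-2.34 -1.83  0.16] -2.483
```

Request:
{"name": "apply_moves", "arguments": {
  "series": [
    [-0.6,0.0,0.03,0,0,0,0.1],
    [-1.2,-0.05,0.06,0,0,0,0.1],
    [-1.79,-0.16,0.1,0,0,0,0.1],
    [-2.37,-0.32,0.13,0,0,0,0.1],
    [-2.93,-0.54,0.16,0,0,0,0.1]
  ]
}}

```text
time: 12.48
position: [0.5937, 0.0479, 0.237]
tool_rot: [1.0, -0.0, 0.006, 0.001]
ft_force: [8.1, -0.5, 0.8]
grip_width: 0.0213
```

Request:
{"name": "apply_moves", "arguments": {
  "series": [
    [-0.54,-0.27,0.03,0,0,0,0.1],
    [-1.04,-0.59,0.06,0,0,0,0.1],
    [-1.52,-0.96,0.1,0,0,0,0.1],
    [-1.95,-1.37,0.13,0,0,0,0.1],
    [-2.34,-1.83,0.16,0,0,0,0.1]
  ]
}}

```text
time: 12.9
position: [0.569, 0.0642, 0.2353]
tool_rot: [1.0, 0.0, 0.004, 0.003]
ft_force: [3.1, -7.1, 2.7]
grip_width: 0.0212
```

```bash
python3 -c "
from h import *
arc(-2.483,.1);arc(-2.983,.08)
"
```

```text
t 12.9 p [0.569  0.0642 0.2353] phi_meas -2.401 r 0.0575 Ftan(push) 7.37 Frad 2.51 Fz 2.71
[-0.34 -0.49  0.03] -2.583
[-0.63 -1.02  0.06] -2.683
[-0.87 -1.57  0.1 ] -2.783
[-1.06 -2.14  0.13] -2.883
[-1.18 -2.72  0.16] -2.983
t 12.9 p [0.569  0.0642 0.2353] phi_meas -2.401 r 0.0575 Ftan(push) 7.37 Frad 2.51 Fz 2.71
[-0.06 -0.48  0.03] -3.063
[-0.08 -0.96  0.05] -3.143
[-0.06 -1.44  0.08] -3.223
[ 0.   -1.91  0.1 ] -3.303
[ 0.1  -2.38  0.13] -3.383
```

Request:
{"name": "apply_moves", "arguments": {
  "series": [
    [-0.36,-0.49,0.03,0,0,0,0.1],
    [-0.68,-1.02,0.06,0,0,0,0.1],
    [-0.93,-1.57,0.1,0,0,0,0.1],
    [-1.13,-2.14,0.13,0,0,0,0.1],
    [-1.26,-2.72,0.16,0,0,0,0.1]
  ]
}}

```text
time: 13.32
position: [0.5547, 0.0914, 0.2336]
tool_rot: [1.0, 0.0, 0.002, 0.003]
ft_force: [1.1, -7.0, 5.9]
grip_width: 0.0213
```

```bash
python3 -c "
from h import *
arc(-2.983,.08);arc(-3.383,.06)
"
```

```text
t 13.32 p [0.5547 0.0914 0.2336] phi_meas -2.94 r 0.058 Ftan(push) 7.06 Frad 0.28 Fz 5.91
[-0.06 -0.48  0.03] -3.063
[-0.08 -0.96  0.05] -3.143
[-0.06 -1.44  0.08] -3.223
[ 0.   -1.91  0.1 ] -3.303
[ 0.1  -2.38  0.13] -3.383
t 13.32 p [0.5547 0.0914 0.2336] phi_meas -2.94 r 0.058 Ftan(push) 7.06 Frad 0.28 Fz 5.91
[ 0.1  -0.35  0.02] -3.443
[ 0.21 -0.69  0.04] -3.503
[ 0.35 -1.02  0.06] -3.563
[ 0.51 -1.34  0.08] -3.623
[ 0.68 -1.66  0.1 ] -3.683
```

Request:
{"name": "apply_moves", "arguments": {
  "series": [
    [-0.06,-0.48,0.03,0,0,0,0.1],
    [-0.08,-0.96,0.05,0,0,0,0.1],
    [-0.06,-1.44,0.08,0,0,0,0.1],
    [0,-1.91,0.1,0,0,0,0.1],
    [0.1,-2.38,0.13,0,0,0,0.1]
  ]
}}

```text
time: 13.73
position: [0.5542, 0.1155, 0.2322]
tool_rot: [1.0, 0.0, 0.0, 0.003]
ft_force: [-3.4, -7.0, 8.8]
grip_width: 0.021
```

```bash
python3 -c "
from h import *
arc(-3.383,.06)
"
```

```text
t 13.73 p [0.5542 0.1155 0.2322] phi_meas 2.927 r 0.0586 Ftan(push) 7.55 Frad 1.78 Fz 8.84
[ 0.1  -0.35  0.02] -3.443
[ 0.21 -0.69  0.04] -3.503
[ 0.35 -1.02  0.06] -3.563
[ 0.51 -1.34  0.08] -3.623
[ 0.68 -1.66  0.1 ] -3.683
```

Request:
{"name": "apply_moves", "arguments": {
  "series": [
    [0.1,-0.35,-0.03,0,0,0,0.1],
    [0.21,-0.69,-0.03,0,0,0,0.1],
    [0.35,-1.02,-0.02,0,0,0,0.1],
    [0.51,-1.34,0.0,0,0,0,0.1],
    [0.68,-1.66,0.02,0,0,0,0.1]
  ]
}}

```text
time: 14.15
position: [0.5599, 0.1322, 0.2314]
tool_rot: [1.0, 0.0, -0.001, 0.003]
ft_force: [-4.0, -6.0, 6.9]
grip_width: 0.0211
```

```bash
python3 -c "
from h import *
arc(-3.683,.06)
arc(-3.983,.06)
"
```

```text
t 14.15 p [0.5599 0.1322 0.2314] phi_meas 2.626 r 0.0593 Ftan(push) 7.21 Frad 0.55 Fz 6.94
[ 0.19 -0.3   0.02] -3.743
[ 0.41 -0.59  0.04] -3.803
[ 0.64 -0.87  0.06] -3.863
[ 0.88 -1.13  0.08] -3.923
[ 1.14 -1.38  0.1 ] -3.983
t 14.15 p [0.5599 0.1322 0.2314] phi_meas 2.626 r 0.0593 Ftan(push) 7.21 Frad 0.55 Fz 6.94
[ 0.28 -0.23  0.02] -4.043
[ 0.56 -0.45  0.04] -4.103
[ 0.87 -0.64  0.06] -4.163
[ 1.18 -0.82  0.08] -4.223
[ 1.5  -0.98  0.1 ] -4.283
```

Request:
{"name": "apply_moves", "arguments": {
  "series": [
    [0.2,-0.3,0.02,0,0,0,0.1],
    [0.41,-0.58,0.04,0,0,0,0.1],
    [0.64,-0.85,0.06,0,0,0,0.1],
    [0.9,-1.11,0.08,0,0,0,0.1],
    [1.16,-1.35,0.1,0,0,0,0.1]
  ]
}}

```text
time: 14.57
position: [0.5703, 0.1465, 0.2304]
tool_rot: [1.0, 0.0, -0.003, 0.002]
ft_force: [-6.3, -3.3, 8.0]
grip_width: 0.0211
```

```bash
python3 -c "
from h import *
arc(-3.983,.05)
"
```

```text
t 14.57 p [0.5703 0.1465 0.2304] phi_meas 2.329 r 0.0599 Ftan(push) 6.82 Frad 1.97 Fz 7.95
[ 0.23 -0.19  0.02] -4.033
[ 0.47 -0.38  0.03] -4.083
[ 0.71 -0.55  0.05] -4.133
[ 0.97 -0.71  0.06] -4.183
[ 1.23 -0.85  0.08] -4.233
```

Request:
{"name": "apply_moves", "arguments": {
  "series": [
    [0.28,-0.23,0.0,0,0,0,0.1],
    [0.56,-0.45,0.0,0,0,0,0.1],
    [0.87,-0.64,0.0,0,0,0,0.1],
    [1.18,-0.82,0.02,0,0,0,0.1],
    [1.5,-0.98,0.04,0,0,0,0.1]
  ]
}}

```text
time: 14.98
position: [0.5843, 0.1571, 0.2294]
tool_rot: [1.0, 0.0, -0.004, 0.001]
ft_force: [-7.8, -1.6, 9.0]
grip_width: 0.0211
```

```bash
python3 -c "
from h import *
arc(-4.283,.05);arc(-4.533,.05)
"
```

```text
t 14.98 p [0.5843 0.1571 0.2294] phi_meas 2.037 r 0.0606 Ftan(push) 7.66 Frad 2.09 Fz 8.97
[ 0.28 -0.12  0.02] -4.333
[ 0.56 -0.22  0.03] -4.383
[ 0.84 -0.31  0.05] -4.433
[ 1.13 -0.39  0.06] -4.483
[ 1.43 -0.45  0.08] -4.533
t 14.98 p [0.5843 0.1571 0.2294] phi_meas 2.037 r 0.0606 Ftan(push) 7.66 Frad 2.09 Fz 8.97
[ 0.3  -0.05  0.02] -4.583
[ 0.59 -0.08  0.03] -4.633
[ 0.89 -0.09  0.05] -4.683
[ 1.19 -0.1   0.06] -4.733
[ 1.49 -0.08  0.08] -4.783
```

Request:
{"name": "apply_moves", "arguments": {
  "series": [
    [0.28,-0.12,0.0,0,0,0,0.1],
    [0.56,-0.22,0.0,0,0,0,0.1],
    [0.84,-0.31,0.0,0,0,0,0.1],
    [1.13,-0.39,0.0,0,0,0,0.1],
    [1.43,-0.45,0.02,0,0,0,0.1]
  ]
}}

```text
time: 15.4
position: [0.5978, 0.1625, 0.2287]
tool_rot: [1.0, 0.0, -0.005, 0.0]
ft_force: [-8.3, 0.6, 6.0]
grip_width: 0.0212
```

```bash
python3 -c "
from h import *
arc(-4.533,.05)
arc(-4.783,.05)
"
```

```text
t 15.4 p [0.5978 0.1625 0.2287] phi_meas 1.796 r 0.0611 Ftan(push) 7.97 Frad 2.46 Fz 6.04
[ 0.3  -0.05  0.02] -4.583
[ 0.59 -0.08  0.03] -4.633
[ 0.89 -0.09  0.05] -4.683
[ 1.19 -0.1   0.06] -4.733
[ 1.49 -0.08  0.08] -4.783
t 15.4 p [0.5978 0.1625 0.2287] phi_meas 1.796 r 0.0611 Ftan(push) 7.97 Frad 2.46 Fz 6.04
[0.3  0.03 0.02] -4.833
[0.6  0.07 0.03] -4.883
[0.89 0.13 0.05] -4.933
[1.18 0.2  0.06] -4.983
[1.47 0.29 0.08] -5.033
```

Request:
{"name": "apply_moves", "arguments": {
  "series": [
    [0.3,-0.05,0.02,0,0,0,0.1],
    [0.59,-0.08,0.03,0,0,0,0.1],
    [0.89,-0.09,0.05,0,0,0,0.1],
    [1.19,-0.1,0.06,0,0,0,0.1],
    [1.49,-0.08,0.08,0,0,0,0.1]
  ]
}}

```text
time: 15.82
position: [0.6129, 0.1645, 0.2279]
tool_rot: [1.0, 0.0, -0.005, -0.001]
ft_force: [-7.8, 4.0, 5.6]
grip_width: 0.021
```

```bash
python3 -c "
from h import *
arc(-4.783,.04)
arc(-4.983,.04)
"
```

```text
t 15.82 p [0.6129 0.1645 0.2279] phi_meas 1.548 r 0.0615 Ftan(push) 7.93 Frad 3.84 Fz 5.61
[0.24 0.02 0.01] -4.823
[0.48 0.05 0.03] -4.863
[0.71 0.09 0.04] -4.903
[0.95 0.14 0.05] -4.943
[1.18 0.2  0.06] -4.983
t 15.82 p [0.6129 0.1645 0.2279] phi_meas 1.548 r 0.0615 Ftan(push) 7.93 Frad 3.84 Fz 5.61
[0.23 0.07 0.01] -5.023
[0.46 0.15 0.03] -5.063
[0.68 0.23 0.04] -5.103
[0.9  0.33 0.05] -5.143
[1.12 0.43 0.06] -5.183
```

Request:
{"name": "apply_moves", "arguments": {
  "series": [
    [0.24,-0.04,0.01,0,0,0,0.1],
    [0.48,-0.06,0.03,0,0,0,0.1],
    [0.71,-0.02,0.04,0,0,0,0.1],
    [0.95,0.03,0.05,0,0,0,0.1],
    [1.18,0.09,0.06,0,0,0,0.1]
  ]
}}

```text
time: 16.23
position: [0.6249, 0.1635, 0.2273]
tool_rot: [1.0, 0.0, -0.004, -0.001]
ft_force: [-6.8, 2.6, 4.8]
grip_width: 0.021
```

```bash
python3 -c "
from h import *
arc(-4.983,.04)
"
```

```text
t 16.23 p [0.6249 0.1635 0.2273] phi_meas 1.352 r 0.0619 Ftan(push) 7.22 Frad 1.03 Fz 4.84
[0.23 0.07 0.01] -5.023
[0.46 0.15 0.03] -5.063
[0.68 0.23 0.04] -5.103
[0.9  0.33 0.05] -5.143
[1.12 0.43 0.06] -5.183
```

Request:
{"name": "apply_moves", "arguments": {
  "series": [
    [0.23,0.07,0.01,0,0,0,0.1],
    [0.46,0.15,0.03,0,0,0,0.1],
    [0.68,0.23,0.04,0,0,0,0.1],
    [0.9,0.33,0.05,0,0,0,0.1],
    [1.12,0.43,0.06,0,0,0,0.1]
  ]
}}

```text
time: 16.65
position: [0.6364, 0.1599, 0.2267]
tool_rot: [1.0, 0.0, -0.004, -0.002]
ft_force: [-6.3, 4.8, 4.2]
grip_width: 0.0213
```

```bash
python3 -c "
from h import *
arc(-5.183,.03);arc(-5.333,.03)
"
```

```text
t 16.65 p [0.6364 0.1599 0.2267] phi_meas 1.158 r 0.0621 Ftan(push) 7.7 Frad 1.85 Fz 4.17
[0.16 0.08 0.01] -5.213
[0.32 0.17 0.02] -5.243
[0.47 0.27 0.03] -5.273
[0.62 0.36 0.04] -5.303
[0.77 0.47 0.05] -5.333
t 16.65 p [0.6364 0.1599 0.2267] phi_meas 1.158 r 0.0621 Ftan(push) 7.7 Frad 1.85 Fz 4.17
[0.14 0.11 0.01] -5.363
[0.29 0.22 0.02] -5.393
[0.42 0.33 0.03] -5.423
[0.56 0.45 0.04] -5.453
[0.69 0.58 0.05] -5.483
```

Request:
{"name": "apply_moves", "arguments": {
  "series": [
    [0.16,0.08,0.01,0,0,0,0.1],
    [0.32,0.17,0.02,0,0,0,0.1],
    [0.47,0.27,0.03,0,0,0,0.1],
    [0.62,0.36,0.04,0,0,0,0.1],
    [0.77,0.47,0.05,0,0,0,0.1]
  ]
}}

```text
time: 17.07
position: [0.6445, 0.1557, 0.2262]
tool_rot: [1.0, 0.0, -0.003, -0.002]
ft_force: [-4.5, 6.1, 3.8]
grip_width: 0.0211
```

```bash
python3 -c "
from h import *
arc(-5.333,.03);arc(-5.483,.03);arc(-5.633,.03)
"
```

```text
t 17.07 p [0.6445 0.1557 0.2262] phi_meas 1.012 r 0.0622 Ftan(push) 7.06 Frad 2.8 Fz 3.78
[0.14 0.11 0.01] -5.363
[0.29 0.22 0.02] -5.393
[0.42 0.33 0.03] -5.423
[0.56 0.45 0.04] -5.453
[0.69 0.58 0.05] -5.483
t 17.07 p [0.6445 0.1557 0.2262] phi_meas 1.012 r 0.0622 Ftan(push) 7.06 Frad 2.8 Fz 3.78
[0.13 0.13 0.01] -5.513
[0.25 0.26 0.02] -5.543
[0.37 0.39 0.03] -5.573
[0.49 0.53 0.04] -5.603
[0.6  0.67 0.05] -5.633
t 17.07 p [0.6445 0.1557 0.2262] phi_meas 1.012 r 0.0622 Ftan(push) 7.06 Frad 2.8 Fz 3.78
[0.11 0.14 0.01] -5.663
[0.21 0.29 0.02] -5.693
[0.31 0.44 0.03] -5.723
[0.4  0.6  0.04] -5.753
[0.49 0.75 0.05] -5.783
```

Request:
{"name": "apply_moves", "arguments": {
  "series": [
    [0.14,0.11,0.01,0,0,0,0.1],
    [0.29,0.22,0.02,0,0,0,0.1],
    [0.42,0.33,0.03,0,0,0,0.1],
    [0.56,0.45,0.04,0,0,0,0.1],
    [0.69,0.58,0.05,0,0,0,0.1]
  ]
}}

```text
time: 17.48
position: [0.6513, 0.1509, 0.2261]
tool_rot: [1.0, 0.0, -0.003, -0.003]
ft_force: [-5.4, 8.6, 6.2]
grip_width: 0.0214
```

```bash
python3 -c "
from h import *
arc(-5.483,.03)
"
```

```text
t 17.48 p [0.6513 0.1509 0.2261] phi_meas 0.877 r 0.0623 Ftan(push) 9.62 Frad 3.14 Fz 6.23
[0.13 0.13 0.01] -5.513
[0.25 0.26 0.02] -5.543
[0.37 0.39 0.03] -5.573
[0.49 0.53 0.04] -5.603
[0.6  0.67 0.05] -5.633
```

Contact: the push jumped to 9.6 N, from a free running value of about 7.5 N. From here I'm using small steps with a hold after each.

Request:
{"name": "apply_moves", "arguments": {
  "series": [
    [0.06,0.06,0,0,0,0,0.1],
    [0.13,0.13,0,0,0,0,0.1],
    [0.13,0.13,0,0,0,0,0.1],
    [0.13,0.13,0,0,0,0,0.1]
  ]
}}

```text
time: 17.82
position: [0.6524, 0.15, 0.2261]
tool_rot: [1.0, 0.0, -0.004, -0.003]
ft_force: [-6.1, 7.6, 5.6]
grip_width: 0.0212
```

```bash
python3 -c "
from h import *
arc(-5.513,.03)
"
```

```text
t 17.82 p [0.6524 0.15   0.2261] phi_meas 0.855 r 0.0623 Ftan(push) 9.58 Frad 1.75 Fz 5.58
[0.12 0.13 0.01] -5.543
[0.24 0.27 0.02] -5.573
[0.36 0.4  0.03] -5.603
[0.47 0.55 0.04] -5.633
[0.58 0.69 0.05] -5.663
```

Request:
{"name": "apply_moves", "arguments": {
  "series": [
    [0.06,0.06,0,0,0,0,0.1],
    [0.16,0.17,0,0,0,0,0.1],
    [0.16,0.17,0,0,0,0,0.1],
    [0.16,0.17,0,0,0,0,0.1]
  ]
}}

```text
time: 18.15
position: [0.6539, 0.1486, 0.226]
tool_rot: [1.0, 0.0, -0.004, -0.004]
ft_force: [-6.7, 9.4, 4.3]
grip_width: 0.0214
```

```bash
python3 -c "
from h import *
arc(-5.553,.04,2)
"
```

```text
t 18.15 p [0.6539 0.1486 0.226 ] phi_meas 0.822 r 0.0623 Ftan(push) 11.29 Frad 2.37 Fz 4.32
[0.16 0.18 0.01] -5.593
[0.31 0.37 0.03] -5.633
```

Request:
{"name": "apply_moves", "arguments": {
  "series": [
    [0,0,0,0,0,0,0.1],
    [0,0,0,0,0,0,0.1]
  ]
}}

```text
time: 18.32
position: [0.6538, 0.1487, 0.226]
tool_rot: [1.0, 0.0, -0.004, -0.004]
ft_force: [-6.6, 8.9, 5.7]
grip_width: 0.0213
```

```bash
python3 -c "
from h import *
arc(-5.553,.04,2)
"
```

```text
t 18.32 p [0.6538 0.1487 0.226 ] phi_meas 0.823 r 0.0623 Ftan(push) 10.91 Frad 2.05 Fz 5.69
[0.16 0.18 0.01] -5.593
[0.31 0.37 0.03] -5.633
```

Request:
{"name": "apply_moves", "arguments": {
  "series": [
    [0.06,0.07,0,0,0,0,0.1],
    [0.12,0.14,0,0,0,0,0.1],
    [0.12,0.14,0,0,0,0,0.1],
    [0.12,0.14,0,0,0,0,0.1]
  ]
}}

```text
time: 18.65
position: [0.655, 0.1476, 0.226]
tool_rot: [1.0, 0.0, -0.004, -0.004]
ft_force: [-6.1, 9.7, 5.5]
grip_width: 0.0213
```

```bash
python3 -c "
from h import *
arc(-5.583,.04,1)
"
```

```text
t 18.65 p [0.655  0.1476 0.226 ] phi_meas 0.798 r 0.0623 Ftan(push) 11.11 Frad 2.68 Fz 5.51
[0.15 0.19 0.01] -5.623
```

Request:
{"name": "apply_moves", "arguments": {
  "series": [
    [0,0,0,0,0,0,0.1],
    [0,0,0,0,0,0,0.1]
  ]
}}

```text
time: 18.82
position: [0.655, 0.1476, 0.226]
tool_rot: [1.0, 0.0, -0.004, -0.004]
ft_force: [-6.4, 10.5, 5.7]
grip_width: 0.0214
```

```bash
python3 -c "
from h import *
arc(-5.583,.04,1)
"
```

```text
t 18.82 p [0.655  0.1476 0.226 ] phi_meas 0.798 r 0.0623 Ftan(push) 11.88 Frad 3.07 Fz 5.69
[0.15 0.19 0.01] -5.623
```

The push is about 11.5 N, roughly 3.9 N over free running, so it is snug. Now I'll let go and retreat upward.

Request:
{"name": "apply_moves", "arguments": {
  "series": [
    [0,0,0,0,0,0,0.7],
    [0,0,0,0,0,0,0.7],
    [0,0,0,0,0,0,0.7],
    [0,0,0,0,0,0,0.7],
    [0,0,0,0,0,0,0.7]
  ]
}}

```text
time: 19.23
position: [0.6581, 0.143, 0.2257]
tool_rot: [1.0, 0.0, -0.001, 0.001]
ft_force: [-0.0, -0.5, 0.4]
grip_width: 0.0465
```

Request:
{"name": "apply_moves", "arguments": {
  "series": [
    [0,0,-1,0,0,0,0.7],
    [0,0,-4,0,0,0,0.7],
    [0,0,-7,0,0,0,0.7],
    [0,0,-10,0,0,0,0.7],
    [0,0,-12,0,0,0,0.7]
  ]
}}

```text
time: 19.65
position: [0.6595, 0.1424, 0.3504]
tool_rot: [1.0, -0.0, 0.002, 0.0]
ft_force: [-0.0, 0.4, 0.5]
grip_width: 0.0606
```

Request:
{"name": "apply_moves", "arguments": {
  "series": [
    [-4,4,0,0,0,0,0.7],
    [-8,8,0,0,0,0,0.7],
    [-11,12,0,0,0,0,0.7],
    [-14,16,0,0,0,0,0.7],
    [-17,20,0,0,0,0,0.7]
  ]
}}

```text
time: 20.07
position: [0.52, -0.0151, 0.3471]
tool_rot: [1.0, 0.0, 0.0, 0.0]
ft_force: [0.5, -0.1, -0.0]
grip_width: 0.0611
```

Request:
{"name": "apply_moves", "arguments": {
  "series": [
    [0,4,0,0,0,0,0.7],
    [0,8,0,0,0,0,0.7],
    [0,12,0,0,0,0,0.7],
    [0,12,0,0,0,0,0.7],
    [0,12,0,0,0,0,0.7]
  ]
}}

```text
time: 20.48
position: [0.5214, -0.1363, 0.3468]
tool_rot: [1.0, -0.003, 0.0, 0.0]
ft_force: [-0.1, 0.4, 0.7]
grip_width: 0.0608
```

```bash
python3 - <<'E'
from h import *
im=robot.camera("top");im2=robot.camera("scene")
c=np.zeros((520,800,3),np.uint8)
c[:520,:360]=cv2.resize(im[170:300,220:310],None,fx=4,fy=4,interpolation=2);c[:460,360:]=cv2.resize(im2[160:275,225:335],None,fx=4,fy=4,interpolation=2)
cv2.imwrite("pics/c5.png",c[:,:,::-1]);cv2.imwrite("pics/top5.png",im[:,:,::-1]);go(.5,-.2)
# bystander shift check, top view
a=cv2.imread("pics/top0.png")[:,:,::-1].astype(int)
for n,(x,y,w,h) in dict(hammer=(145,205,60,105),glue=(150,172,40,40),slice=(312,210,46,42)).items():
    print(n,np.abs(a[y:y+h,x:x+w]-im[y:y+h,x:x+w]).mean())
E
```

```text
t 20.5833 pos [ 0.5213 -0.1334  0.3465] F [0.3016 0.1888 0.2886] w 0.06083769383391225
shift [-2.1268  6.662  -0.0036] turn [-0.0371  0.0193 -0.0421]
hammer 14.435396825396825
glue 13.530833333333334
slice 28.18944099378882
```

View pics/c5.png

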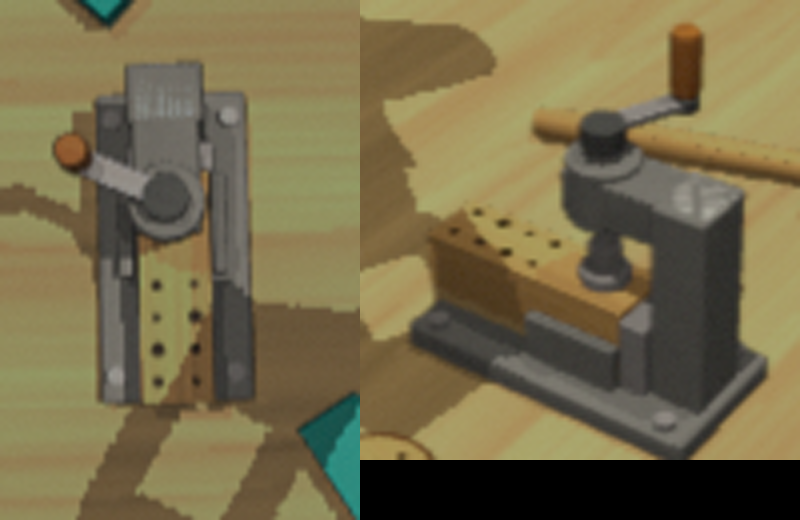

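The views show the pad seated on the block at (603,270), the block end against the stop at (635,330), the block flat and the knob free. The shadows explain the image differences around the bystanders. The knob sprang back about 0.35 rad on release, which matches 11.5 N at 0.03 rad/N.

```bash
python3 -c "
from h import *
T4=lambda u,v:(219.6+u/4,169.6+v/4)
print([plane('top',T4(*p),.079) for p in[(140,404),(212,404)]])
print(robot.hand_in())"
```

```text
[array([0.4816, 0.1258, 0.079 ]), array([0.4807, 0.0767, 0.079 ])]
the job is handed in; nothing more can be done
None
```

The block is home against the stop and clamped, the gripper has let go of everything, and the job is handed in at about 20.6 s of the 72 s allowed. `hand_in` gives no verdict, so I don't know the official result.

- **Block home:** I slid it about 38 mm to the stop, with about 7 N at first contact. In the last picture its outer end is at x ≈ 0.481 m, where about 0.4815 m is expected for fully home.
- **Clamp snug:** Running free, the knob took about 7.6 N (readings 6.8 to 8.2 N). I stopped at about 11.5 N, the mean of two readings of 11.1 and 11.9 N. That is about 3.9 N more, or roughly 75 N on the pad by the given rule. When released, the knob sprang back about 0.35 rad, which also fits 11.5 N.
- **Released:** The wrist force was near zero and the gripper well clear. The last picture shows the block flat with the pad on it.
- **Bystanders:** The arm never worked near the hammer, slice or glue. My picture comparison to confirm they hadn't moved was inconclusive, with differences of 14 to 28 grey levels. I put that down to the arm's shadow and did not measure their positions again.

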